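# Clamp the cast through the press guard and start the press

## Robot

A 6-joint arm with a two-finger parallel gripper is mounted at the origin on the work surface. World frame = base frame: x ahead of the robot, y to its left, z up, the work surface at z = 0. Lengths are in mm, angles in rad, forces in N, time in s.
With the tool pointing down it reaches from about 250 to 800 mm from the base axis. Payload 8.5 kg.
Tool frame: the origin (TCP) lies between the finger pads; the fingertips stand 22 mm ahead of it and the grasp point (between the pads) lies 3 mm ahead of it (manip.tip_extent is the distance from the TCP to the fingertips, in mm); y points along the fingers, z is the direction in which the jaws open and shut, and the axes are right-handed (so a half turn about y gives the same grasp; the last joint's range is limited). The gripper opens to 85 mm and grips with 20 to 120 N. Pads are 22 mm wide; open, the fingers measure 114 mm over their backs; the gripper's body (76 mm by 85 mm) begins 54 mm behind the grasp point. The pads swing forward as they close: fully open they stand 13 mm farther back than shut.
Start: joints at [1.155, 0.238, -0.013, 1.319, 0, 1.571], TCP at [212.04, 480.229, 253.276] pointing down, gripper open.
Joint ranges: [-2.66, 2.66], [-1.03, 1.9], [-1.14, 1.46], [-1.82, 2.27], [-1.45, 1.34], [-3.14, 3.14]. Speed limits (rad/s): [2.22, 2.22, 2.79, 3.14, 3.14, 3.14].

## Interface

Orientations are given as a unit quaternion [w, x, y, z].
In Python, from plant import manip, vision, order, models gives the robot as it stands.
- The arm moves only by the shell command python3 -m inch 'ROWS'. ROWS is JSON, a list of rows, each a list of 7 numbers: the turn, a rotation vector about the tool's x, y, z in degrees, then the shift along the tool's x, y, z in cm, then the closure, from -1 (fully open) to 1 (shut). In form: [[wx, wy, wz, tx, ty, tz, claw], ...]. A call has 1 to 12 rows; each row is the pose to reach, as a shift and turn from the pose measured when the call began, along the tool's axes at that moment; what a row does not reach only later rows make up. A row lasts 1/8 s, in which the tool goes at most 62.5 mm and 10.7 degrees, less where a joint would pass 70% of its speed; a pose out of reach is approached as far as the arm can. A call with a gripper value outside its range is refused whole. The fingers move at their own pace and stop on an object; the grip force is fixed at half the most. Time passes only in rows, so rows that repeat a pose let the fingers close. It gives the time, the measured TCP pose, the force and the opening at its end, in the units of the state.
- manip.get_obs(): the state, without advancing time (a new reading comes with each control period).
- vision.grab_frame(name): name is "scene" or "top" or "wrist"; returns a dict with "frame" (420x560x3 uint8, red, green, blue), "camera_matrix" (3x3 intrinsics, pixels), "camera_from_world" (4x4, takes a point from world to camera coordinates). Camera axes: x right, y up, looking along -z (the intrinsics and any distortion apply to the point x, -y, -z); pixel columns grow to the right and rows downward; lengths in mm; the calibration is good to about 2 mm. A picture is of the moment at which its call begins. There is no depth.
- order.finish_job(): hands the job in, once; it reports no verdict.
Trained networks look in a picture, given as the dict that the camera call returned (one of the last four; its "shot" number tells which), for a name from the list of things; names that differ only in an ending like _2 or _b are one class to them, and where a whole thing is asked for, a point or a joint stands for the part that bears it (a point fixed in the world has none). Each returns a list of dicts, best first, with "confidence" (0 to 1); they miss things now and then, are a little off and sometimes report something else, mostly with a low value. They report only what shows in the picture. A call takes as long as a camera call.
- models.search_frame(picture, query): "xyz" ([x, y, z] in mm, in world coordinates, good to about 4 mm: the middle of the surface that is visible of it).
- models.landmark_of(picture, query): "xyz" ([x, y, z] in mm, in world coordinates, good to about 4 mm: a listed point, or the origin of a listed thing).
The state is a dict: "time_s": time; "q": joint angles; "joint_velocities": joint speeds; "joint_efforts": joint torques, N m; "tool_pos": TCP position; "orientation": TCP orientation; "wrist_force": force on the tool from outside, world axes, zero at the start; "torque": the same for the moment, N m; "grip_width": finger opening in mm.
Only numpy, scipy, OpenCV 4.12 (cv2) and the standard library are available. Lean on these libraries where they do the work, as an engineer would, in place of code of your own. Each camera call takes 0.05 s, during which the arm holds its last target. There are 200 camera calls.

## Task

Clamp the plaster cast in the dental press and start it: reach down through the window in the guard and, with the fingertips, press the lever with the flat paddle end all the way down to its stop without touching the guard frame; leave the ball-ended lever in the other window as it is. Then press the button on the small start box all the way in and let it go. Grasp and lift nothing, and leave the start box, bottle, bowl, brush and the loose cast where they are.

Things in the scene. Friction and masses are not known exactly. Their poses are not given: they have to be found in the camera images.
- press: white dental press on the bench, fixed, base 240 (x) x 250 (y) x 50 mm high; origin: centre of its underside; its x axis points from its front to its back, z up. It carries two cast platens side by side and two clamp levers.
- guard: steel guard frame fixed on the press, same origin and axes as press. Flat roof 8 mm thick, its top 150 mm above the bench, covering x -84 to 100 mm and y -112 to 112 mm. In the roof are two open windows side by side, each 96 mm along x (x -68 to 28) and 88 mm along y (y 8 to 96 and y -96 to -8), with 16 mm bars in front, between and beside them. Four corner posts and horizontal rods close its front and sides. Nothing of the robot may touch it.
- paddle_lever (a joint): hinge of the lever to press, in rad: 0 fully up, 0.25 at its lower stop; starts between 0 and 0.05. Down counts from 0.215. The pivot is level, along the press's y axis, 125 mm above the bench; the arm points 90 mm from the pivot to the front of the press (its -x). The end sinks 90 mm x angle (22 mm for full stroke). Stiff friction: needs about 4 N at the end and stays where it is left.
- paddle_top (a point): centre of the upper face of the black paddle, 34 (x) x 40 (y) x 10 mm, on the free end of the lever to press; moves with it. Lies under one of the two windows (left or right varies), near the window's centre, 136 mm above the bench when fully up, 114 mm at the stop.
- ball_lever (a joint): hinge of the other lever, same arm and pivot, angle in rad, 0 fully up to 0.25 fully down. Leave alone.
- ball_top (a point): top of the black ball, 26 mm diameter, on the free end of the other lever, under the other window, 100 mm beside the paddle; 140 mm above the bench when fully up. Leave alone.
- start_box: loose grey start box on a rubber foot, 74 x 74 x 80 mm high, 0.9 kg, standing on the bench left or right of the press; origin: centre of its underside, z up. A button stands in the middle of its top. Do not shift it.
- start_top (a point): centre of the top face of the round white push button (diameter 32 mm) in its steel housing on top of the start box; it is pressed straight down and moves with the button.
- start (a joint): travel of the start button in m: 0 out, 0.006 fully in; counts as pressed from 0.0045. A spring pushes it back; about 4 N hold it fully in.
- bottle: loose amber bottle, diameter 56 mm, 125 mm high, standing on the side of the press opposite the start box; origin: centre of its underside. Leave alone.
- cast: loose plaster dental cast, 52 x 56 x 40 mm high, on the bench to the right; origin: centre of its underside. Leave alone.
- bowl: loose blue mixing bowl, 100 mm across, 60 mm high; origin: centre of its underside. Leave alone.
- brush: loose brush lying on the bench to the left; origin on its underside. Leave alone.

How it is judged (in metres and radians):
On the way, in this order (a step that is already met when the one before it is completed fails the run):
1. the paddle-ended lever is pressed down to its stop (value of joint paddle_lever above 0.215 rad), for 0.2 s.
2. the start button is pressed in (value of joint start above 0.0045 m), for 0.05 s.
At the end, for the whole second after the job is handed in: the paddle-ended lever is still down (0.215 rad or more of 0.25), the start button has sprung out (under 2 mm), the ball-ended lever's end is within 5 mm of its start, the start box stands upright within 20 mm of its start, at rest, and bottle, cast, bowl and brush are within 20 mm of theirs (value of joint paddle_lever above 0.215 rad and value of joint start below 0.002 m and distance of ball_top from where it was at the start of the episode below 0.005 m and distance of each of start_box, bottle, cast, bowl, brush from where it was at the start of the episode below 0.02 m and angle between start_box's own z axis and vertical below 0.1 rad and linear speed of start_box below 0.02 m/s); the robot touches nothing.
It fails at once if the guard frame is touched (contact force between guard and the fingers above 0.5 N or contact force between guard and the arm above 0.5 N).
It fails at once if the ball-ended lever is moved (more than 5 mm at its end) (distance of ball_top from where it was at the start of the episode above 0.005 m).
It fails at once if the start button is pressed before the paddle-ended lever is down (value of joint start above 0.003 m and value of joint paddle_lever below 0.215 rad).
It fails at once if the start box is lifted, shoved (more than 20 mm) or tipped (distance of start_box from where it was at the start of the episode above 0.02 m or angle between start_box's own z axis and vertical above 0.2 rad).
It fails at once if the bottle, cast, bowl or brush is lifted or displaced by more than 20 mm (distance of any of bottle, cast, bowl, brush from where it was at the start of the episode above 0.02 m).
It also fails if it takes over 54 s, if anything falls off the work surface, if the arm or the gripper's body presses on something with over 40 N, if the wrist force passes 120 N, or if a joint passes its speed limit or range.

## Working session

There is one attempt and no reset: what is moved stays moved. The work goes in short steps, Python scripts to look and compute and a shell command to move; the robot and the scene stay as the last step left them, time stands still between calls to the robot, and variables do not carry over. Pictures are saved under pics/ and viewed, about 8 in all and at most 12, crops included, and the job is handed in when it is done.

```bash
mkdir -p pics
cat > h.py <<'E'
import numpy as np,cv2
from plant import manip,vision,order,models
from scipy.spatial.transform import Rotation as R
def save(p,n): cv2.imwrite('pics/'+n,p['frame'][:,:,::-1])
def rot(o): q=o['orientation']; return R.from_quat([q[1],q[2],q[3],q[0]])
def proj(p,x):
    c=p['camera_from_world']@np.r_[x,1]; v=np.array([c[0],-c[1],-c[2]]); u=p['camera_matrix']@v; return u[:2]/u[2]
def ray(p,uv):
    T=p['camera_from_world']; d=np.linalg.inv(p['camera_matrix'])@np.r_[uv,1]; d=np.array([d[0],-d[1],-d[2]])
    Rm=T[:3,:3]; return -Rm.T@T[:3,3], Rm.T@d
def onz(p,uv,z):
    o,d=ray(p,uv); return o+d*(z-o[2])/d[2]
E
python3 - <<'E'
from h import *
o=manip.get_obs(); print(o['tool_pos'],rot(o).as_matrix().round(3).tolist(),o['wrist_force'],manip.tip_extent)
for n in('top','scene'):
    p=vision.grab_frame(n); save(p,n+'0.png')
    print(n,(-p['camera_from_world'][:3,:3].T@p['camera_from_world'][:3,3]).round())
    for q in('press','guard','paddle_top','ball_top','start_top','start_box','bottle','cast','bowl','brush'):
        for r in models.landmark_of(p,q)[:2]: print(q,np.round(r['xyz'],1),round(r['confidence'],2),proj(p,r['xyz']).round())
E
```

```text
[211.91909043 479.95432957 252.68649865] [[0.915, -0.001, 0.404], [-0.404, -0.001, 0.915], [0.0, -1.0, -0.001]] [ 0.36137265 -0.13692205  0.24680435] 22.0
top [ 403.   12. 1763.]
guard [ 5.385e+02 -2.300e+01  4.000e-01] 0.55 [280. 207.]
paddle_top [513.1 -68.2 133.5] 0.78 [297. 212.]
ball_top [525.1  22.8 138.9] 0.56 [266. 208.]
start_top [ 547.2 -300.5   98.2] 0.65 [371. 200.]
start_box [ 550.7 -297.6   -1.8] 0.96 [364. 201.]
bottle [562.8 276.    2.4] 0.67 [188. 202.]
cast [ 466.8 -413.1   -2.4] 0.58 [401. 226.]
bowl [ 624.5 -423.1   -0.9] 0.59 [402. 178.]
brush [548.2 434.8   2.1] 0.93 [139. 208.]
scene [1401.  439.  706.]
press [539.7 -28.4  -1.2] 0.94 [279. 243.]
guard [535.5 -24.4   1.4] 0.78 [281. 242.]
paddle_top [509.8 -70.5 133.9] 0.64 [272. 194.]
ball_top [528.8  25.2 141.2] 0.38 [299. 204.]
ball_top [538.7 -24.1  -0.7] 0.38 [281. 243.]
start_top [ 547.2 -299.2  102.1] 0.45 [201. 190.]
start_box [ 547.3 -300.8    2.5] 0.63 [203. 217.]
bottle [568.7 278.2   4.1] 0.8 [378. 283.]
cast [ 4.630e+02 -4.098e+02  1.000e-01] 0.52 [193. 198.]
bowl [ 626.1 -416.6   -1.5] 0.73 [158. 219.]
brush [ 5.511e+02  4.358e+02 -4.000e-01] 0.62 [443. 302.]
```

View pics/top0.png

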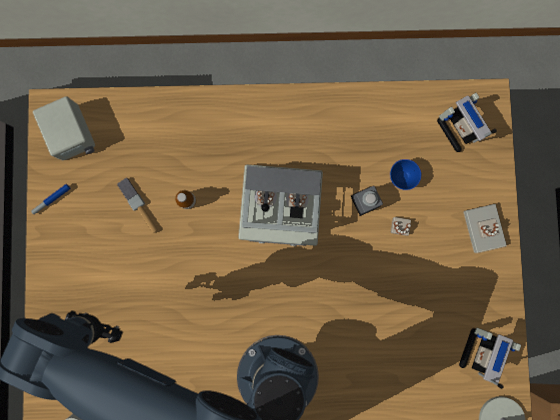

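View pics/scene0.png

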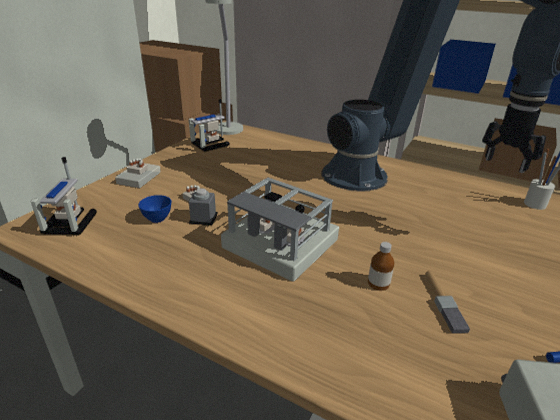

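```bash
python3 -m inch '[[0,-15,0,49.5,-2,-38.2,1],[0,-15,0,49.5,-2,-38.2,1],[0,-15,0,49.5,-2,-38.2,1],[0,-15,0,49.5,-2,-38.2,1],[0,-15,0,49.5,-2,-38.2,1],[0,-15,0,49.5,-2,-38.2,1],[0,-15,0,49.5,-2,-38.2,1],[0,-15,0,49.5,-2,-38.2,1],[0,-15,0,49.5,-2,-38.2,1],[0,-15,0,49.5,-2,-38.2,1],[0,-15,0,49.5,-2,-38.2,1],[0,-15,0,49.5,-2,-38.2,1]]'
python3 - <<'E'
from h import *
o=manip.get_obs(); print(o['time_s'],o['tool_pos'],rot(o).as_matrix().round(3).tolist(),o['wrist_force'],o['grip_width'])
p=vision.grab_frame('wrist'); save(p,'w1.png')
for q in('press','guard','paddle_top','ball_top','start_top'):
    for r in models.landmark_of(p,q)[:2]: print(q,np.round(r['xyz'],1),round(r['confidence'],2),proj(p,r['xyz']).round())
t=np.array(o['tool_pos']); print('tip',proj(p,t-[0,0,22]))
E
```

```text
time_s: 2.6
tool_pos: [510.3, -69.4, 273.0]
orientation: [0.705, -0.705, 0.055, -0.055]
wrist_force: [-0.5, -0.4, -0.5]
grip_width: 0.2
2.6 [510.34376211 -69.41712883 272.98139079] [[0.988, -0.001, 0.155], [-0.155, 0.0, 0.988], [-0.001, -1.0, 0.0]] [-0.51509662 -0.4387993  -0.54878593] 0.20922405881302056
press [539.9 -20.5  -1.4] 0.82 [319. 185.]
guard [540.4 -25.    4. ] 0.63 [316. 187.]
guard [527.8  23.4 138. ] 0.36 [388. 205.]
paddle_top [510.4 -66.1 131.5] 0.82 [283. 199.]
ball_top [529.8  24.4 139.5] 0.93 [390. 208.]
start_top [ 546.1 -300.6  101.5] 0.9 [ 65. 256.]
tip [279.42111612 267.70909276]
```

View pics/w1.png

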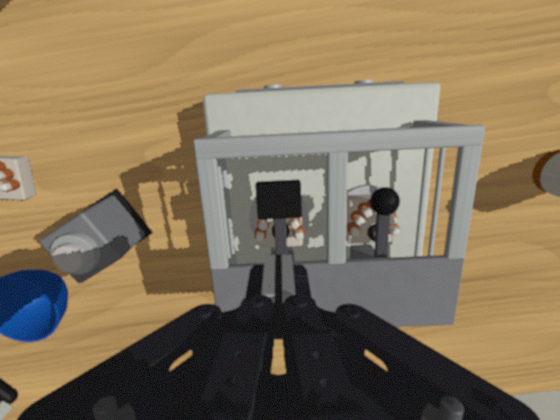

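Run:
```python
from h import *
p=vision.grab_frame('wrist')
for n,uv,z in[('pad',(279,199),134),('padTL',(257,181),134),('padTR',(300,180),134),('padBR',(301,217),134),('FR',(197,142),150),('FL',(482,128),150),('BL',(455,325),150),('midbarF',(330,150),150),('midbarB',(330,263),150),('winFR',(218,157),150),('winBR',(229,267),150),('ball',(385,201),127),('btn',(75,250),100)]:
    print(n,onz(p,uv,z).round(1))
```

```text
pad [509.4 -67.9 134. ]
padTL [490.6 -84.1 134. ]
padTR [495.3 -47.5 134. ]
padBR [529. -51. 134.]
FR [ 449.4 -122.9  150. ]
FL [472.   94.3 150. ]
BL [653.5  79.1 150. ]
midbarF [471.1 -21.9 150. ]
midbarB [569.7 -31.6 150. ]
winFR [ 463.2 -109.3  150. ]
winBR [ 560.1 -120.4  150. ]
ball [527.9  25.8 127. ]
btn [ 542.7 -288.5  100. ]
```

```bash
python3 -m inch '[[0,0,0,0,4,0,1],[0,0,0,0,8,0,1],[0,0,0,0,11,0,1],[0,0,0,0,11.3,0,1],[0,0,0,0,11.3,0,1]]'; python3 -m inch '[[0,0,0,0,0.6,0,1],[0,0,0,0,1.2,0,1],[0,0,0,0,1.8,0,1],[0,0,0,0,2.1,0,1],[0,0,0,0,2.1,0,1]]'
python3 - <<'E'
from h import *
p=vision.grab_frame('wrist'); save(p,'w2.png')
E
```

```text
time_s: 3.58
tool_pos: [510.8, -68.1, 161.5]
orientation: [-0.705, 0.705, -0.053, 0.054]
wrist_force: [0.7, -0.1, 0.1]
grip_width: 0.1
time_s: 4.2
tool_pos: [510.7, -68.1, 140.2]
orientation: [-0.705, 0.705, -0.053, 0.054]
wrist_force: [-0.1, -0.3, -0.1]
grip_width: -0.0
```

View pics/w2.png

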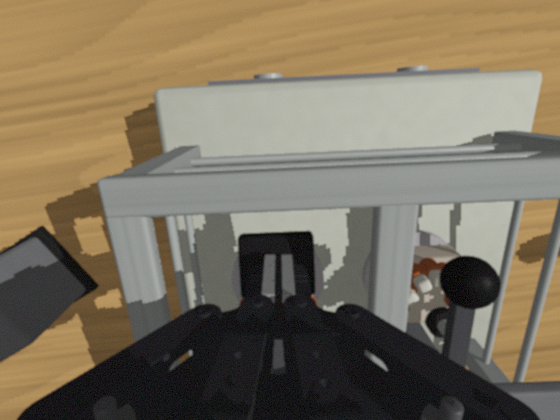

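```bash
python3 -m inch '[[0,0,0,0,0.2,0,1],[0,0,0,0,0.4,0,1],[0,0,0,0,0.4,0,1]]'; python3 -m inch '[[0,0,0,0,0.2,0,1],[0,0,0,0,0.3,0,1],[0,0,0,0,0.3,0,1]]'
python3 - <<'E'
from h import *
p=vision.grab_frame('wrist'); save(p,'w3.png'); print(manip.get_obs()['wrist_force'])
for r in models.landmark_of(p,'paddle_top')[:2]: print(r)
E
```

```text
time_s: 4.62
tool_pos: [510.7, -68.2, 137.1]
orientation: [-0.705, 0.705, -0.053, 0.054]
wrist_force: [-0.9, 0.4, 11.7]
grip_width: -0.1
time_s: 5.0
tool_pos: [510.9, -68.2, 136.5]
orientation: [-0.705, 0.705, -0.052, 0.055]
wrist_force: [-7.9, 1.9, 29.2]
grip_width: 0.3
[-8.0624743   1.38529537 29.13703743]
{'xyz': [511.5, -66.2, 113.2], 'confidence': 0.57}
```

```bash
python3 -m inch '[[0,0,0,0,0,0,1],[0,0,0,0,0,0,1],[0,0,0,0,-1,0,1],[0,0,0,0,-4,0,1],[0,0,0,0,-8,0,1],[0,0,0,0,-13.6,0,1],[0,0,0,0,-13.6,0,1],[0,0,0,0,-13.6,0,1]]'
python3 - <<'E'
from h import *
p=vision.grab_frame('wrist'); save(p,'w4.png'); print(manip.get_obs()['wrist_force'])
for q in('paddle_top','ball_top','start_top'):
  for r in models.landmark_of(p,q)[:2]: print(q,r)
E
```

```text
time_s: 6.1
tool_pos: [510.2, -68.1, 272.2]
orientation: [-0.705, 0.705, -0.053, 0.055]
wrist_force: [0.5, -0.4, -0.0]
grip_width: 0.3
[ 0.31942936  1.09954954 -0.35216452]
paddle_top {'xyz': [508.1, -67.8, 109.9], 'confidence': 0.73}
ball_top {'xyz': [528.9, 22.4, 136.5], 'confidence': 0.57}
start_top {'xyz': [547.8, -299.8, 102.3], 'confidence': 0.68}
```

View pics/w4.png

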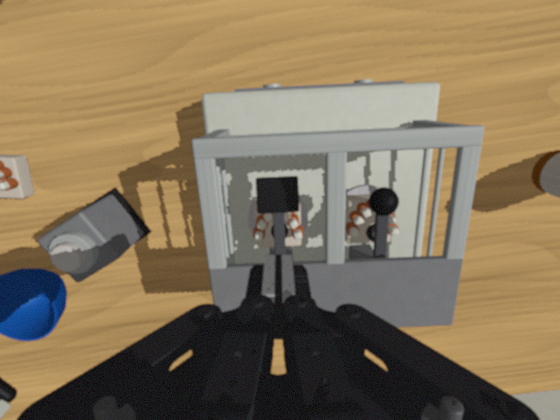

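```bash
python3 -m inch '[[0,0,0,7.3,0,-22.3,1],[0,0,0,7.3,0,-22.3,1],[0,0,0,7.3,0,-22.3,1],[0,0,0,7.3,0,-22.3,1],[0,0,0,7.3,0,-22.3,1],[0,0,0,7.3,0,-22.3,1],[0,0,0,7.3,6,-22.3,1],[0,0,0,7.3,6,-22.3,1],[0,0,0,7.3,6,-22.3,1]]'
python3 - <<'E'
from h import *
p=vision.grab_frame('wrist'); save(p,'w5.png'); o=manip.get_obs();print(rot(o).as_matrix().round(3).tolist())
for q in('start_top','start_box'):
  for r in models.landmark_of(p,q)[:2]: print(q,r,proj(p,r['xyz']))
E
```

```text
time_s: 7.42
tool_pos: [548.9, -299.0, 213.5]
orientation: [-0.705, 0.705, -0.052, 0.054]
wrist_force: [-0.4, -0.5, 0.7]
grip_width: -0.3
[[0.989, 0.005, 0.151], [-0.151, -0.002, 0.989], [0.005, -1.0, -0.001]]
start_top {'xyz': [549.2, -301.9, 99.9], 'confidence': 0.81} [275.4376604  210.12978366]
start_top {'xyz': [542.0, -24.2, 2.1], 'confidence': 0.54} [538.40889757 134.94383593]
start_box {'xyz': [551.0, -299.9, 0.8], 'confidence': 0.58} [278.2213157  181.50390895]
```

View pics/w5.png

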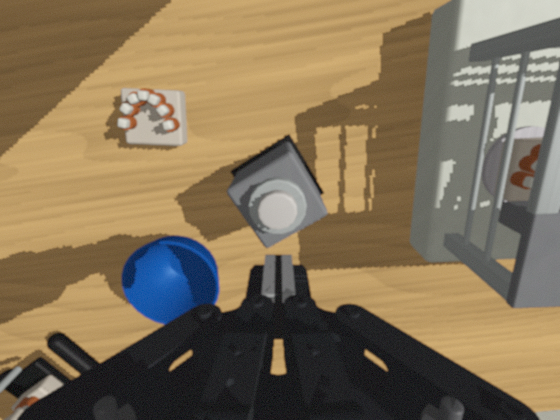

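```bash
python3 -m inch '[[0,0,0,0,4,-0.1,1],[0,0,0,0,7.5,-0.1,1],[0,0,0,0,8.7,-0.1,1],[0,0,0,0,8.7,-0.1,1]]'; python3 -m inch '[[0,0,0,0,0.2,0,1],[0,0,0,0,0.4,0,1],[0,0,0,0,0.4,0,1]]'; python3 -m inch '[[0,0,0,0,0.2,0,1],[0,0,0,0,0.3,0,1],[0,0,0,0,0.3,0,1]]'
```

```text
time_s: 8.07
tool_pos: [550.0, -301.1, 127.7]
orientation: [-0.704, 0.706, -0.052, 0.055]
wrist_force: [0.3, 0.5, 0.5]
grip_width: -0.4
time_s: 8.45
tool_pos: [550.3, -301.2, 124.2]
orientation: [-0.704, 0.706, -0.051, 0.056]
wrist_force: [0.9, -0.4, 0.7]
grip_width: 0.0
time_s: 8.82
tool_pos: [550.4, -301.3, 121.3]
orientation: [-0.704, 0.706, -0.051, 0.056]
wrist_force: [-1.1, 0.7, 2.0]
grip_width: 0.1
```

```bash
python3 -m inch '[[0,0,0,0,0.15,0,1],[0,0,0,0,0.3,0,1],[0,0,0,0,0.3,0,1]]'; python3 -m inch '[[0,0,0,0,0.1,0,1],[0,0,0,0,0.2,0,1],[0,0,0,0,0.2,0,1]]'
```

```text
time_s: 9.2
tool_pos: [550.3, -301.3, 118.2]
orientation: [-0.704, 0.706, -0.051, 0.056]
wrist_force: [-1.4, 0.0, 4.0]
grip_width: -0.1
time_s: 9.57
tool_pos: [550.4, -301.3, 117.8]
orientation: [-0.704, 0.706, -0.051, 0.056]
wrist_force: [-4.9, 3.2, 16.1]
grip_width: 0.0
```

```bash
python3 -m inch '[[0,0,0,0,0,0,1],[0,0,0,0,-1,0,1],[0,0,0,0,-4,0,1],[0,0,0,0,-9.5,0,1],[0,0,0,0,-15,0,1],[0,0,0,0,-15,0,1],[0,0,0,0,-15,0,1],[0,0,0,0,-15,0,1]]'
python3 - <<'E'
from h import *
p=vision.grab_frame('wrist'); save(p,'w6.png'); o=manip.get_obs();print(o['wrist_force'])
t=vision.grab_frame('scene'); save(t,'s6.png')
for a in(p,t):
 for q in('start_top','start_box','paddle_top','ball_top','bottle','cast','bowl','brush'):
  for r in models.landmark_of(a,q)[:1]: print(q,r)
E
```

```text
time_s: 10.58
tool_pos: [548.8, -300.5, 266.4]
orientation: [-0.704, 0.706, -0.052, 0.055]
wrist_force: [-0.6, 0.9, -1.2]
grip_width: 0.0
[-0.01234851 -0.78238985  1.09840174]
start_top {'xyz': [546.5, -298.6, 102.2], 'confidence': 0.72}
start_box {'xyz': [554.6, -300.8, 2.5], 'confidence': 0.7}
paddle_top {'xyz': [510.5, -70.6, 109.6], 'confidence': 0.74}
cast {'xyz': [463.2, -412.8, 0.9], 'confidence': 0.77}
bowl {'xyz': [621.8, -422.6, 1.7], 'confidence': 0.73}
start_top {'xyz': [548.4, -299.4, 100.1], 'confidence': 0.53}
start_box {'xyz': [547.8, -299.6, -0.7], 'confidence': 0.9}
paddle_top {'xyz': [539.2, -22.4, -0.8], 'confidence': 0.4}
ball_top {'xyz': [532.5, 26.8, 142.3], 'confidence': 0.64}
bottle {'xyz': [568.7, 277.4, 0.7], 'confidence': 0.87}
cast {'xyz': [463.6, -412.3, -0.7], 'confidence': 0.64}
bowl {'xyz': [626.4, -417.8, 0.5], 'confidence': 0.57}
brush {'xyz': [551.8, 432.9, -2.1], 'confidence': 0.6}
```

View pics/w6.png

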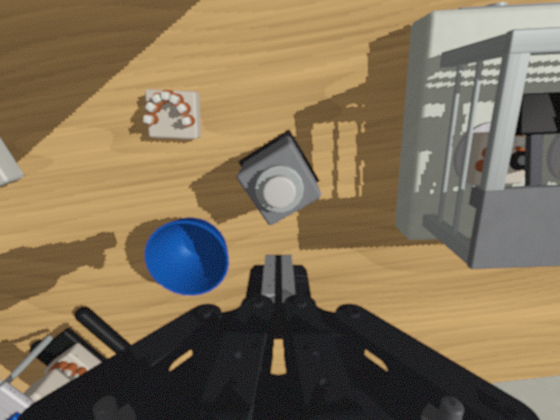

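The button has sprung out (pixel 280,190) and the box stands in place. The paddle is still down, and the arm is clear.

```bash
python3 -c "
from plant import order; print(order.finish_job())"
```

```text
the job is handed in; nothing more can be done
None
```

I pressed the paddle lever to its stop and then the start button. The job was handed in at about 10.7 s of the 54 s allowed; the interface gives no verdict.

- **Paddle lever:** with the gripper shut, I went down through the right-hand window and pressed until the force rose to 29 N at the stop. After I withdrew, the paddle top measured about 110 mm above the bench. The text says 114 mm at the stop, which is within the network's 4 mm error.
- **Guard:** I saw no sign of touching it. The force readings stayed near zero on the way down, until the lever's stop.
- **Start button:** I pressed it until it bottomed, with the force rising from 4 N to 16 N, and then let it go. Its top measured 100–102 mm afterwards, the same as before, so it had sprung out.
- **Left alone:** the ball top, start box, bottle, cast, bowl and brush all measured within about 7 mm of their starting positions, which I put down to measurement noise. The ball top's readings ranged from 137 to 142 mm in height, too coarse to confirm the 5 mm limit on their own. The ball lever looked unmoved in the wrist picture taken after the paddle was pressed.
- **One wrong reading:** in the last scene-camera picture the network placed the paddle at the press origin with low confidence (0.4). I ignored it because the wrist camera found the paddle down, with confidence 0.74.

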